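# Free and set back a slicing fence

## Robot

A 6-joint arm with a two-finger parallel gripper is mounted at the origin on the work surface. World frame = base frame: x ahead of the robot, y to its left, z up, the work surface at z = 0. Lengths are in mm, angles in rad, forces in N, time in s.
With the tool pointing down it reaches from about 375 to 975 mm from the base axis. Payload 3.8 kg.
Tool frame: the origin (TCP) lies between the finger pads; the fingertips stand 19 mm ahead of it and the grasp point (between the pads) is the TCP; z points along the fingers, y is the line along which they close (so a half turn about z gives the same grasp; the last joint's range is limited). The gripper opens to 85 mm and grips with 20 to 120 N. Pads are 22 mm wide; open, the fingers measure 114 mm over their backs; the gripper's body (76 mm by 85 mm) begins 54 mm behind the grasp point. The pads swing forward as they close: fully open they stand 13 mm farther back than shut.
Start: joints at [1.26, 0.264, 1.604, -0, 1.274, -0.037], TCP at [182.512, 649.852, 250.28] pointing down, gripper open.
Joint ranges: [-2.63, 2.63], [-0.94, 2.18], [0.31, 2.57], [-1.31, 4.45], [0, 2.66], [-2.55, 2.55]. Speed limits (rad/s): [2.57, 2.57, 3.14, 3.14, 3.14, 3.14].

## Interface

Orientations are given as [roll, pitch, yaw] about the fixed x, y, z axes, in that order (R = Rz(yaw) Ry(pitch) Rx(roll)).
In Python, from workcell import observe, camera, finish_job, search_frame, spot_point gives the robot as it stands.
- The arm moves only by the tool drive_tool, never from a script. Its argument "plan" is a list that holds one entry, the list of rows, each a list of 7 numbers: the shift along the world's x, y, z as a fraction of full scale, then the turn, a rotation vector about the world's x, y, z as a fraction of full scale, then the opening, from -1 (shut) to 1 (fully open). In form: [[[dx, dy, dz, rx, ry, rz, jaw], ...]]. A call has 1 to 10 rows; each row is the pose to reach, as a shift and turn from the pose commanded when the call began, turning the shorter way round; what a row does not reach only later rows make up. Full scale, the value 1, is 1 m for a shift and pi rad for a turn. A row lasts 1/12 s, in which the tool goes at most 41.7 mm and 7.16 degrees, less where a joint would pass 70% of its speed; a pose out of reach is approached as far as the arm can. A call with a number of a shift or a turn outside -1 to 1 is refused whole. A call with a gripper value outside its range is refused whole. The fingers move at their own pace and stop on an object; "grip_force" is the grip in N (left out, the last holds). Time passes only in rows, so rows that repeat a pose let the fingers close. It gives the time, the measured TCP pose, the force, the opening and the grip force at its end, in the units of the state.
- observe(): the state, without advancing time (a new reading comes with each control period).
- camera(name): name is "scene" or "side" or "wrist"; returns a dict with "pixels" (400x640x3 uint8, red, green, blue), "K" (3x3 intrinsics, pixels), "rvec" (rotation vector, rad) and "tvec" (3), from world to camera coordinates, as OpenCV has them; the wrist camera has in their place "tool_from_camera" (4x4, takes a point from camera to tool coordinates, whose origin is the TCP and whose axes are the flange's). Camera axes: x right, y down, z forward; pixel columns grow to the right and rows downward; lengths in mm; the calibration is good to about 2 mm. The wrist camera is an equidistant fisheye: a pixel r from the principal point sees the ray r / f radians off the axis. A picture is of the moment at which its call begins: read the wrist's pose just before it. There is no depth.
- finish_job(): hands the job in; it is judged then, once.
Trained networks look in a picture, given as the dict that the camera call returned (one of the last four; its "shot" number tells which), for a name from the list of things; names that differ only in an ending like _2 or _b are one class to them, and where a whole thing is asked for, a point or a joint stands for the part that bears it (a point fixed in the world has none). Each returns a list of dicts, best first, with "score" (0 to 1); they miss things now and then, are a little off and sometimes report something else, mostly with a low value. They report only what shows in the picture. A call takes as long as a camera call.
- search_frame(picture, name): "rect" ([left, top, width, height] in pixels, round what is visible of it).
- spot_point(picture, name): "centre" ([row, column] in pixels: a listed point, or the origin of a listed thing).
The state is a dict: "t": time; "qpos": joint angles; "dq": joint speeds; "tau": joint torques, N m; "position": TCP position; "ee_rot": TCP orientation; "ft_force": force on the tool from outside, world axes, zero at the start; "moment": the same for the moment, N m; "gripper_width": finger opening in mm; "grasp_force": force on a finger pad.
Only numpy, scipy, OpenCV 4.12 (cv2) and the standard library are available. Lean on these libraries where they do the work, as an engineer would, in place of code of your own. Each camera call takes 0.05 s, during which the arm holds its last target. There are 200 camera calls.

## Task

The fence of the slicing board is clamped by the big knurled wheel. Roll a fingertip along the wheel's rim to loosen it anticlockwise (seen from above) until the raised bar on its top has come round to the fixed pointer for the second time, and stop it there; only then push the fence with a fingertip, away from the wheel, fully to the far end of its travel. Do it all by touch: do not pinch the fence or press hard on it, do not lift anything, and leave the can, the ramekin and the pepper mill where they stand.

Things in the scene. Friction and masses are not known exactly. Their poses are not given: they have to be found in the camera images.
- board: Fixed wooden slicing board, 340 x 220 x 25 mm, lying on the counter. Origin: centre of its underside, on the counter. x runs lengthwise from the wheel to the fence, y across, z up. The wheel's axis is vertical, at x = -60 mm, y = 0.
- wheel (a joint): Turn of the flat-lying knurled clamp wheel in rad: grows anticlockwise seen from above (loosening), counting on over full turns; 0 = fully tight, bar at the pointer. Starts with the bar 0.6 to 3.0 past the pointer; its first return to the pointer is 6.28, the second 12.57; hard stop at 16.5. Takes 0.05 N m (1 to 2 N along the rim), stays where left, does not rise as it turns.
- wheel_top (a point): Centre of the aluminium wheel's flat top face, on its vertical axis, 75 mm above the counter. The wheel is 92 mm across the 36 upright ribs of its rim (3.6 mm wide, 2 mm proud, 8 mm apart), too wide to grip; rim from 50 to 75 mm above the counter, open below but for a 28 mm hub on a 40 mm washer.
- wheel_bar (a point): On the wheel, 75 mm above the counter and 42 mm from the axis: the outer end of the dark raised bar (9 mm wide, 36 mm long radially, 5 mm above the top face) that shows the wheel's angle; turns with it.
- pointer_tip (a point): Tip of the fixed dark steel pointer on the board, 48 mm from the wheel's axis on the board's +y side, 33 mm above the counter (lower than the wheel's rim). It extends 44 mm outwards from the wheel, 12 mm wide.
- fence (a joint): Slide of the wooden fence along the board's +x, away from the wheel, in m. Starts at 0 to 0.012, far end (hard stop) at 0.06; at 0 its face is 105 mm from the wheel's axis. Needs about 3 N to move (plus 8 N per m/s), stays where it is left. It must not move before the wheel is loosened.
- fence_face (a point): Middle of the top edge of the fence's flat face towards the wheel (board's -x), 75 mm above the counter; moves with it. The fence is an upright board 22 mm thick, 85 mm to either side of this point, from 25 to 75 mm above the counter, with a 14 mm high foot behind. A flat slotted steel tongue, 44 mm wide, top 30 mm above the counter, runs from it under the wheel.
- can: Bystander: closed aluminium drinks can, 66 mm across, 115 mm high, standing on the counter beside the board. Origin: centre of its underside.
- ramekin: Bystander: dark open ramekin, 80 mm across, 50 mm high, standing on the counter beside the board. Origin: centre of its underside.
- mill: Bystander: dark wooden pepper mill, 54 mm across, 112 mm high, standing on the counter beside the board. Origin: centre of its underside.

How it is judged:
By the outcome, as a careful person would: the job done as asked, in the order asked, and still so for the second after the job is handed in, with the robot touching nothing.
It also fails if it takes over 72 s, if anything falls off the work surface, if the arm or the gripper's body presses on something with over 40 N, if the wrist force passes 120 N, or if a joint passes its speed limit or range.

## Working session

There is one attempt and no reset: what is moved stays moved. The work goes in short steps, Python scripts to look and compute and a tool call to move; the robot and the scene stay as the last step left them, time stands still between calls to the robot, and variables do not carry over. Pictures are saved under pics/ and viewed, at most 10 in all, crops included, and the job is handed in when it is done.

Besides the shell and the picture viewer there is one more tool, called as a command line: name --argument value ..., lists and objects as JSON in quotes. drive_tool: Moves the arm, as the interface text tells. Its arguments: {"type":"object","properties":{"plan":{"type":"array"},"grip_force":{"type":"number"}},"required":["plan"]}

```bash
mkdir -p pics; cat > h.py <<'E'
import numpy as np, cv2
from workcell import observe, camera, finish_job, search_frame, spot_point
def P(c):
    R=cv2.Rodrigues(np.array(c["rvec"],float))[0]; return R,np.array(c["tvec"],float).ravel(),np.array(c["K"],float)
def ray(c,rc):
    R,t,K=P(c); d=R.T@np.linalg.inv(K)@np.array([rc[1],rc[0],1.]); return -R.T@t,d
def onz(c,rc,z):
    o,d=ray(c,rc); return o+d*(z-o[2])/d[2]
def save(c,n,crop=None,s=1):
    p=c["pixels"]
    if crop: l,t,w,h=crop; p=p[t:t+h,l:l+w]
    cv2.imwrite("pics/"+n,cv2.resize(p[:,:,::-1],None,fx=s,fy=s,interpolation=cv2.INTER_CUBIC))
Z=dict(wheel_top=75,wheel_bar=75,pointer_tip=33,fence_face=75,can=0,ramekin=0,mill=0,board=0)
def look(names=Z,cams=("scene","side")):
    cs=[]
    for n in cams:
        c=camera(n); cs.append(c)
        for k in names:
            r=spot_point(c,k)[:2]
            print(n,k,[(round(x["score"],2),np.round(x["centre"]).tolist(),onz(c,x["centre"],Z[k])[:2].round(1).tolist()) for x in r])
    return cs
E
python3 - <<'E'
from h import *
cs=look()
for c,n in zip(cs,("scene","side")): save(c,n+"0.png")
s=observe();print(s)
E
```

```text
scene wheel_top [(0.58, [181.0, 295.0], [501.0, 101.6])]
scene wheel_bar [(0.98, [176.0, 279.0], [452.0, 91.3])]
scene pointer_tip [(0.69, [188.0, 308.0], [506.1, 146.0])]
scene fence_face [(0.76, [196.0, 331.0], [616.2, 112.7]), (0.21, [210.0, 311.0], [617.8, 32.4])]
scene can [(0.55, [180.0, 341.0], [515.4, 287.1])]
scene ramekin [(0.81, [190.0, 385.0], [641.8, 332.7])]
scene mill [(0.87, [262.0, 285.0], [643.6, -84.5])]
scene board [(0.69, [210.0, 311.0], [551.2, 111.8])]
side wheel_top [(0.86, [212.0, 264.0], [491.5, 111.1])]
side wheel_bar [(0.74, [225.0, 260.0], [463.6, 78.9])]
side pointer_tip [(0.93, [210.0, 255.0], [488.0, 161.2])]
side fence_face [(0.72, [186.0, 302.0], [613.7, 138.5]), (0.51, [219.0, 285.0], [524.1, 65.1])]
side can [(0.8, [181.0, 243.0], [519.9, 300.2])]
side ramekin [(0.6, [155.0, 270.0], [631.7, 356.1])]
side mill [(0.67, [263.0, 358.0], [633.9, -88.7]), (0.59, [212.0, 265.0], [519.2, 171.7])]
side board [(0.72, [216.0, 288.0], [564.7, 126.8])]
{'t': 0.9, 'qpos': array([ 1.26006052e+00,  2.63865682e-01,  1.60401968e+00,  1.17445581e-06,
        1.27373690e+00, -3.69008766e-02]), 'dq': array([ 8.21855835e-04,  1.16279913e-03, -2.31271748e-04, -1.12806752e-04,
       -1.07559761e-03, -8.95830443e-06]), 'tau': array([-1.23539965e-03, -5.15062416e+01, -3.67719519e+01, -2.59597282e-04,
        7.67969832e-04, -4.45044705e-06]), 'position': array([182.53096521, 649.8239794 , 250.29222389]), 'ee_rot': array([-3.14156311e+00, -2.21445491e-06,  2.86775738e+00]), 'ft_force': array([-0.11702768, -0.54962402, -0.19344105]), 'moment': array([ 0.03498328, -0.05153849, -0.0135904 ]), 'grasp_force': 0.0, 'gripper_width': 85.14503769052068}
```

View images.

```bash
python3 - <<'E'
import cv2,numpy as np
a=cv2.imread("pics/scene0.png")[110:310,210:450];b=cv2.imread("pics/side0.png")[110:310,190:430]
cv2.imwrite("pics/c0.png",cv2.resize(np.hstack([a,b]),(800,333),interpolation=cv2.INTER_CUBIC))
E
```

```text
(no output)
```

View pics/c0.png

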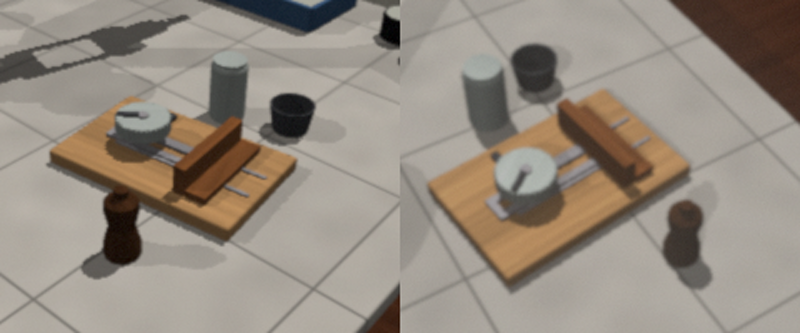

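View pics/scene0.png

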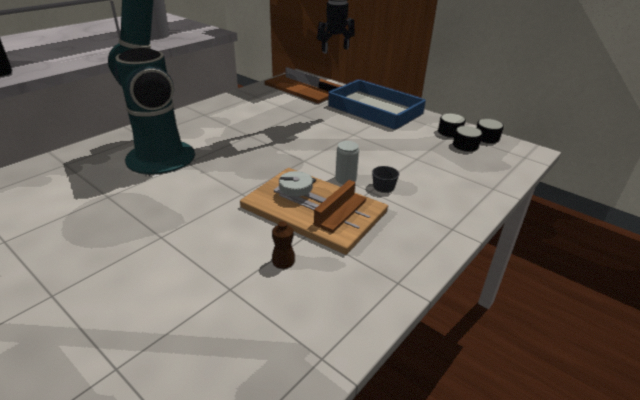

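drive_tool --plan '[[[0.184, -0.268, 0.02, 0, 0, 0, -1], [0.184, -0.268, 0.02, 0, 0, 0, -1], [0.368, -0.536, 0.02, 0, 0, 0, -1], [0.368, -0.536, 0.02, 0, 0, 0, -1], [0.368, -0.536, 0.02, 0, 0, 0, -1], [0.368, -0.536, 0.02, 0, 0, 0, -1], [0.368, -0.536, 0.02, 0, 0, 0, -1], [0.368, -0.536, 0.02, 0, 0, 0, -1], [0.368, -0.536, 0.02, 0, 0, 0, -1], [0.368, -0.536, 0.02, 0, 0, 0, -1]]]' --grip_force 40

```text
t: 1.73
position: [419.0, 304.8, 264.6]
ee_rot: [3.141, 0.001, 2.868]
ft_force: [1.2, -0.0, 0.2]
gripper_width: -0.0
grasp_force: 0.0
```

drive_tool --plan '[[[0, 0, 0, 0, 0, 0, -1], [0, 0, 0, 0, 0, 0, -1]]]'

```text
t: 1.9
position: [419.5, 304.8, 264.5]
ee_rot: [3.141, 0.0, 2.863]
ft_force: [-0.5, -0.1, -0.6]
gripper_width: -0.1
grasp_force: 0.0
```

drive_tool --plan '[[[0.12, -0.19, 0.03, 0, 0, 0, -1], [0.12, -0.19, 0.03, 0, 0, 0, -1], [0.12, -0.19, 0.03, 0, 0, 0, -1], [0.12, -0.19, 0.03, 0, 0, 0, -1], [0.12, -0.19, 0.03, 0, 0, 0, -1], [0.12, -0.19, 0.03, 0, 0, 0, -1], [0.12, -0.19, 0.03, 0, 0, 0, -1], [0.12, -0.19, 0.03, 0, 0, 0, -1]]]'

```text
t: 2.57
position: [538.3, 117.3, 294.1]
ee_rot: [3.141, -0.001, 2.867]
ft_force: [-0.4, 0.1, -0.5]
gripper_width: 0.0
grasp_force: 0.0
```

```bash
cat >> h.py <<'E'
from scipy.spatial.transform import Rotation as Ro
def wpose(s):
    T=np.eye(4);T[:3,:3]=Ro.from_euler("xyz",s["ee_rot"]).as_matrix();T[:3,3]=s["position"];return T
def wray(c,s,rc):
    T=wpose(s)@np.array(c["tool_from_camera"]);K=np.array(c["K"])
    u=np.array([(rc[1]-K[0,2])/K[0,0],(rc[0]-K[1,2])/K[1,1]]);th=np.hypot(*u)
    d=np.array([*(u/max(th,1e-9)*np.sin(th)),np.cos(th)]);return T[:3,3],T[:3,:3]@d
def wz(c,s,rc,z):
    o,d=wray(c,s,rc);return o+d*(z-o[2])/d[2]
def wproj(c,s,p):
    T=np.linalg.inv(wpose(s)@np.array(c["tool_from_camera"]));q=T[:3,:3]@np.array(p,float)+T[:3,3];K=np.array(c["K"])
    th=np.arctan2(np.hypot(q[0],q[1]),q[2]);n=q[:2]/np.hypot(q[0],q[1])*th
    return K[0,0]*n[0]+K[0,2],K[1,1]*n[1]+K[1,2]
def wlook(names):
    s=observe();c=camera("wrist")
    for k in names:
        r=spot_point(c,k)[:2]
        print(k,[(round(x["score"],2),np.round(x["centre"]).tolist(),wz(c,s,x["centre"],Z[k])[:2].round(1).tolist()) for x in r])
    return c,s
E
python3 - <<'E'
from h import *
c,s=wlook(["wheel_top","wheel_bar","pointer_tip","fence_face","board"])
save(c,"w1.png",s=1.25);print(s["t"],s["position"],s["ee_rot"],c["tool_from_camera"],c["K"])
E
```

```text
wheel_top [(0.69, [141.0, 299.0], [495.2, 112.2])]
wheel_bar [(0.97, [117.0, 265.0], [458.3, 83.6])]
pointer_tip [(0.91, [119.0, 334.0], [484.0, 157.8])]
fence_face [(0.8, [228.0, 337.0], [607.6, 125.7])]
board [(0.7, [171.0, 319.0], [550.7, 120.6])]
2.5667 [538.29058811 117.33688801 294.0628947 ] [ 3.14077092e+00 -7.36455038e-04  2.86706206e+00] [[-6.49394543e-05 -9.46406865e-01 -3.22976844e-01  8.34640272e+01]
 [ 9.99999775e-01 -2.77135578e-04  6.11014620e-04  2.06518040e-01]
 [-6.67776805e-04 -3.22976731e-01  9.46406670e-01 -1.23270215e+02]
 [ 0.00000000e+00  0.00000000e+00  0.00000000e+00  1.00000000e+00]] [[309.70691629   0.         315.00791109]
 [  0.         309.70691629 203.94414386]
 [  0.           0.           1.        ]]
```

View pics/w1.png

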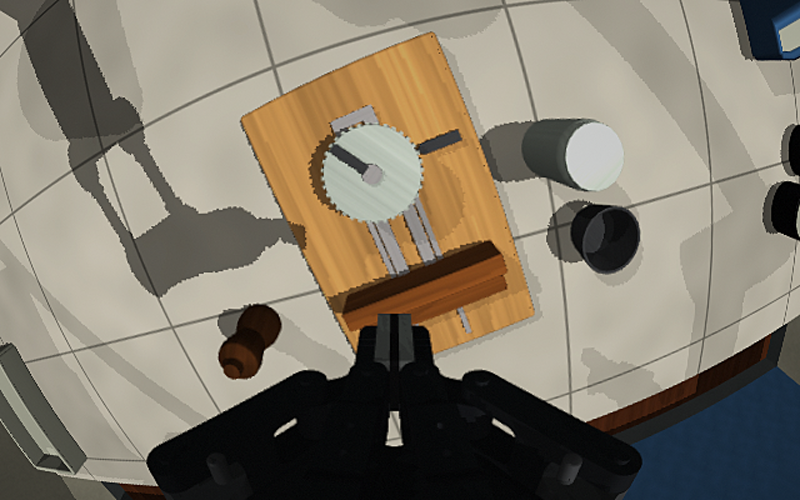

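```bash
cat > fit.py <<'E'
from h import *
from scipy.optimize import least_squares
def wheel(c,s,guess):
    p=c["pixels"];hsv=cv2.cvtColor(p,cv2.COLOR_RGB2HSV)
    cx,cy=wproj(c,s,[*guess,75])
    out=[]
    # radial search for edge leaving the wheel: last pixel matching top colour
    ref=np.median(p[int(cy)-8:int(cy)+22,int(cx)-5:int(cx)+26].reshape(-1,3),0).astype(float)
    for a in np.linspace(0,2*np.pi,120,endpoint=False):
        rr=np.arange(25,62,.5);q=np.array([wproj(c,s,[guess[0]+r*np.cos(a),guess[1]+r*np.sin(a),75]) for r in rr])
        v=cv2.remap(p,q[:,:1].astype(np.float32).reshape(1,-1),q[:,1:].astype(np.float32).reshape(1,-1),cv2.INTER_LINEAR)[0].astype(float)
        ok=np.abs(v-ref).max(1)<30
        i=np.argmax((~ok)&(rr>38))
        if ok[:i].mean()>.9: out.append([guess[0]+rr[i]*np.cos(a),guess[1]+rr[i]*np.sin(a)])
    out=np.array(out)
    f=least_squares(lambda x:np.hypot(*(out-x[:2]).T)-x[2],[*guess,46],loss="soft_l1")
    return f.x,len(out),np.abs(f.fun).mean()
E
cat > r.py <<'E'
from fit import *
import json
s=observe();c=camera("wrist")
print(wheel(c,s,[495,112]))
g=lambda x,y,z:wz(c,s,[y/1.25,x/1.25],z)[:2]
A,B,C=g(241,118,25),g(433,32,25),g(534,316,25)
print(A,B,C,np.hypot(*(B-A)),np.hypot(*(C-B)),"yaw",np.arctan2(*(C-B)[::-1]),np.arctan2(*(B-A)[::-1])-np.pi/2,"ctr",(A+C)/2)
b1,b2=g(332,147,80),g(372,168,80);print("bar",b1,b2)
F1,F2=g(343,296,75),g(490,241,75);print("fence top front",F1,F2)
print("can top",g(594,156,115),"mill",g(240,368,112))
print("pointer",g(418,150,33),g(460,134,33))
E
python3 r.py
```

```text
(array([491.83729729, 111.09936904,  43.97774785]), 112, np.float64(0.818284507204778))
[397.66353934  -8.0762057 ] [371.43567212 205.1475994 ] [705.53131932 246.11431452] 214.83084527772522 336.5979400238622 yaw 0.12201065292492073 0.12239146856557381 ctr [551.59742933 119.01905441]
bar [458.17890997  84.91991392] [485.90381721 113.19652629]
fence top front [597.09000874  50.3106622 ] [580.52932165 200.63368822]
can top [516.6459469  300.40613386] mill [632.46626022 -70.45168607]
pointer [484.7231614  157.93902487] [479.53814512 202.42577378]
```

drive_tool --plan '[[[-0.046, -0.086, -0.02, 0, 0, 0, -1], [-0.046, -0.086, -0.06, 0, 0, 0, -1], [-0.046, -0.086, -0.1, 0, 0, 0, -1], [-0.046, -0.086, -0.14, 0, 0, 0, -1], [-0.046, -0.086, -0.18, 0, 0, 0, -1], [-0.046, -0.086, -0.22, 0, 0, 0, -1], [-0.046, -0.086, -0.22, 0, 0, 0, -1], [-0.046, -0.086, -0.22, 0, 0, 0, -1], [-0.046, -0.086, -0.22, 0, 0, 0, -1]]]'

```text
t: 3.67
position: [491.0, 30.9, 73.2]
ee_rot: [-3.141, -0.003, 2.868]
ft_force: [1.0, 0.2, 0.8]
gripper_width: 0.1
grasp_force: 0.0
```

drive_tool --plan '[[[0, 0.004, 0, 0, 0, 0, -1], [0, 0.008, 0, 0, 0, 0, -1], [0, 0.012, 0, 0, 0, 0, -1], [0, 0.014, 0, 0, 0, 0, -1], [0, 0.016, 0, 0, 0, 0, -1]]]'

```text
t: 4.08
position: [493.2, 47.2, 75.4]
ee_rot: [3.141, 0.002, 2.868]
ft_force: [-0.3, -0.4, 0.1]
gripper_width: 0.1
grasp_force: 0.0
```

drive_tool --plan '[[[0, 0.001, 0, 0, 0, 0, -1], [0, 0.002, 0, 0, 0, 0, -1]]]'

```text
t: 4.25
position: [492.3, 48.8, 74.5]
ee_rot: [3.141, 0.001, 2.868]
ft_force: [-0.4, -0.3, -0.6]
gripper_width: 0.2
grasp_force: 0.0
```

drive_tool --plan '[[[0, 0.001, 0, 0, 0, 0, -1], [0, 0.002, 0, 0, 0, 0, -1]]]'

```text
t: 4.42
position: [492.3, 49.8, 74.3]
ee_rot: [-3.14, 0.001, 2.869]
ft_force: [-0.2, -6.7, 2.0]
gripper_width: 0.0
grasp_force: 3.4
```

drive_tool --plan '[[[0, 0.001, 0, 0, 0, 0, -1], [0, 0.002, 0, 0, 0, 0, -1]]]'

```text
t: 4.58
position: [492.4, 50.2, 74.4]
ee_rot: [-3.137, 0.001, 2.87]
ft_force: [0.8, -14.5, 3.1]
gripper_width: 0.0
grasp_force: 6.9
```

```bash
cat > orb.py <<'E'
import numpy as np,sys
W=np.array([492,111.3]);psi=2.868;ex=np.array([np.cos(psi),np.sin(psi)]);ey=np.array([np.sin(psi),-np.cos(psi)])*-1
def path(r,hx=11,hy=14.5):
    a=np.linspace(-np.pi,np.pi,20001);n=np.c_[np.cos(a),np.sin(a)]
    v=np.sign(n@ex)[:,None]*hx*ex+np.sign(n@ey)[:,None]*hy*ey
    p=r*n+v
    # densify faces
    out=[];
    for i in range(len(p)-1):
        d=np.hypot(*(p[i+1]-p[i])); k=max(1,int(d/.1))
        out+= [p[i]+(p[i+1]-p[i])*j/k for j in range(k)]
    return W+np.array(out)
def rows(start,total,step,r=43.):
    p=path(r);i0=np.argmin(np.hypot(*(p-start).T));p=np.roll(p,-i0,0);p=np.vstack([p,p,p])
    s=np.r_[0,np.cumsum(np.hypot(*np.diff(p,axis=0).T))]
    q=np.array([p[np.searchsorted(s,x)] for x in np.arange(step,total+.1,step)])
    return q
if __name__=="__main__":
    x,y,tot,st=map(float,sys.argv[1:5]);r=float(sys.argv[5]) if len(sys.argv)>5 else 43
    q=rows(np.array([x,y]),tot,st,r);c=np.array([x,y])
    for k in range(0,len(q),10):
        b=q[k:k+10];d=np.round((b-c)/1000,3);print([[*map(float,e),0,0,0,0,-1] for e in d]);c=c+1000*d[-1]
    print("end cmd",c)
E
python3 orb.py 492.3 53 80 8
```

```text
[[0.008, -0.002, 0, 0, 0, 0, -1], [0.016, -0.001, 0, 0, 0, 0, -1], [0.023, 0.002, 0, 0, 0, 0, -1], [0.03, 0.006, 0, 0, 0, 0, -1], [0.037, 0.011, 0, 0, 0, 0, -1], [0.042, 0.017, 0, 0, 0, 0, -1], [0.046, 0.024, 0, 0, 0, 0, -1], [0.048, 0.031, 0, 0, 0, 0, -1], [0.05, 0.039, 0, 0, 0, 0, -1], [0.053, 0.047, 0, 0, 0, 0, -1]]
end cmd [545.3 100. ]
```

drive_tool --plan '[[[0.008, -0.002, 0, 0, 0, 0, -1], [0.016, -0.001, 0, 0, 0, 0, -1], [0.023, 0.002, 0, 0, 0, 0, -1], [0.03, 0.006, 0, 0, 0, 0, -1], [0.037, 0.011, 0, 0, 0, 0, -1], [0.042, 0.017, 0, 0, 0, 0, -1], [0.046, 0.024, 0, 0, 0, 0, -1], [0.048, 0.031, 0, 0, 0, 0, -1], [0.05, 0.039, 0, 0, 0, 0, -1], [0.053, 0.047, 0, 0, 0, 0, -1]]]'

```text
t: 5.42
position: [547.9, 99.9, 74.6]
ee_rot: [3.141, 0.006, 2.869]
ft_force: [3.9, -3.1, -1.7]
gripper_width: -0.1
grasp_force: 2.8
```

```bash
cat > chk.py <<'E'
from h import *
import sys
s=observe();c=camera("wrist");W=np.array([492,111.3])
f=s["ft_force"];print("t",s["t"],"pos",s["position"].round(1),"F",f.round(1))
for k in ("wheel_bar","wheel_top"):
    for x in spot_point(c,k)[:2]:
        p=wz(c,s,x["centre"],75)[:2];d=p-W
        print(k,round(x["score"],2),np.round(x["centre"]).tolist(),p.round(1),"r",np.hypot(*d).round(1),"ang past pointer",((np.arctan2(d[1],d[0])-1.693)%6.2832).round(3))
if len(sys.argv)>1: save(c,sys.argv[1],s=1.25)
E
python3 chk.py w2.png
```

```text
t 5.4167 pos [547.9  99.9  74.6] F [ 3.9 -3.1 -1.7]
wheel_top 0.68 [168.0, 303.0] [491.6 111.1] r 0.4 ang past pointer 1.967
```

View pics/w2.png

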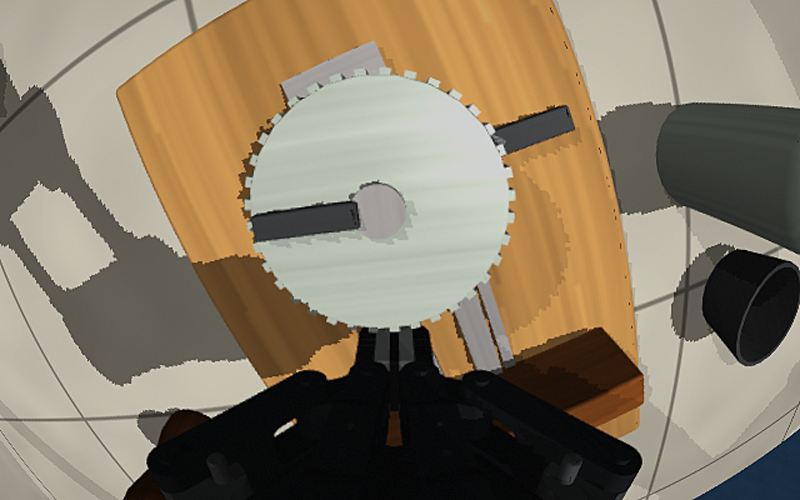

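```bash
cat > chk.py <<'E'
from h import *
import sys
s=observe();c=camera("wrist");W=np.array([492,111.3])
f=s["ft_force"];print("t",round(s["t"],2),"pos",s["position"].round(1),"F",f.round(1))
g=c["pixels"].max(2);pts=[]
for a in np.linspace(0,2*np.pi,720,endpoint=False):
    v=[]
    for r in range(14,40,2):
        u=wproj(c,s,[W[0]+r*np.cos(a),W[1]+r*np.sin(a),80]);x,y=map(int,np.round(u))
        v.append(0<=x<640 and 0<=y<400 and g[y,x]<95)
    if np.mean(v)>.8: pts.append(a)
if pts:
    z=np.exp(1j*np.array(pts));m=np.angle(z.mean());print("bar: width deg",len(pts)/2,"conc",abs(z.mean()).round(3),"past pointer",((m-1.693)%6.2832).round(3))
if len(sys.argv)>1: save(c,sys.argv[1],s=1.25)
E
python3 chk.py; python3 orb.py 545.3 100 100 10
```

```text
t 5.57 pos [548.1 100.9  74.8] F [ 6.8 -0.6 -4.5]
bar: width deg 15.0 conc 0.997 past pointer 2.867
[[0.002, 0.01, 0, 0, 0, 0, -1], [0.004, 0.02, 0, 0, 0, 0, -1], [0.004, 0.03, 0, 0, 0, 0, -1], [0.001, 0.039, 0, 0, 0, 0, -1], [-0.004, 0.048, 0, 0, 0, 0, -1], [-0.011, 0.055, 0, 0, 0, 0, -1], [-0.019, 0.061, 0, 0, 0, 0, -1], [-0.029, 0.064, 0, 0, 0, 0, -1], [-0.038, 0.067, 0, 0, 0, 0, -1], [-0.048, 0.07, 0, 0, 0, 0, -1]]
end cmd [497.3 170. ]
```

```bash
python3 orb.py 545.3 100 100 10 40;
```

```text
[[-0.001, 0.011, 0, 0, 0, 0, -1], [0.001, 0.02, 0, 0, 0, 0, -1], [0.0, 0.03, 0, 0, 0, 0, -1], [-0.003, 0.04, 0, 0, 0, 0, -1], [-0.008, 0.048, 0, 0, 0, 0, -1], [-0.016, 0.055, 0, 0, 0, 0, -1], [-0.024, 0.06, 0, 0, 0, 0, -1], [-0.034, 0.062, 0, 0, 0, 0, -1], [-0.044, 0.065, 0, 0, 0, 0, -1], [-0.053, 0.068, 0, 0, 0, 0, -1]]
end cmd [492.3 168. ]
```

drive_tool --plan '[[[-0.001, 0.011, 0, 0, 0, 0, -1], [0.001, 0.02, 0, 0, 0, 0, -1], [0.0, 0.03, 0, 0, 0, 0, -1], [-0.003, 0.04, 0, 0, 0, 0, -1], [-0.008, 0.048, 0, 0, 0, 0, -1]]]'

```text
t: 6.03
position: [537.3, 149.0, 74.3]
ee_rot: [3.141, 0.001, 2.868]
ft_force: [2.3, -0.5, 1.6]
gripper_width: 0.2
grasp_force: 0.9
```

drive_tool --plan '[[[-0.008, 0.007, 0, 0, 0, 0, -1], [-0.016, 0.012, 0, 0, 0, 0, -1], [-0.026, 0.014, 0, 0, 0, 0, -1], [-0.036, 0.017, 0, 0, 0, 0, -1], [-0.045, 0.02, 0, 0, 0, 0, -1]]]'

```text
t: 6.45
position: [491.9, 170.5, 74.7]
ee_rot: [3.137, 0.001, 2.867]
ft_force: [1.6, 4.7, 0.7]
gripper_width: 0.3
grasp_force: 2.1
```

```bash
python3 chk.py w3.png; python3 orb.py 492.3 168 200 10 40;
```

```text
t 6.45 pos [491.9 170.5  74.7] F [1.6 4.7 0.7]
bar: width deg 162.0 conc 0.699 past pointer 4.778
[[-0.01, 0.0, 0, 0, 0, 0, -1], [-0.02, -0.002, 0, 0, 0, 0, -1], [-0.029, -0.006, 0, 0, 0, 0, -1], [-0.036, -0.013, 0, 0, 0, 0, -1], [-0.042, -0.021, 0, 0, 0, 0, -1], [-0.046, -0.03, 0, 0, 0, 0, -1], [-0.049, -0.04, 0, 0, 0, 0, -1], [-0.051, -0.049, 0, 0, 0, 0, -1], [-0.054, -0.059, 0, 0, 0, 0, -1], [-0.055, -0.069, 0, 0, 0, 0, -1]]
[[0.002, -0.01, 0, 0, 0, 0, -1], [0.006, -0.019, 0, 0, 0, 0, -1], [0.012, -0.027, 0, 0, 0, 0, -1], [0.02, -0.033, 0, 0, 0, 0, -1], [0.029, -0.037, 0, 0, 0, 0, -1], [0.038, -0.04, 0, 0, 0, 0, -1], [0.048, -0.042, 0, 0, 0, 0, -1], [0.058, -0.044, 0, 0, 0, 0, -1], [0.068, -0.044, 0, 0, 0, 0, -1], [0.077, -0.041, 0, 0, 0, 0, -1]]
end cmd [514.3  58. ]
```

```bash
sed -i 's/hx=11,hy=14.5/hx=1,hy=4.5/' orb.py; python3 orb.py 492.3 168 270 9 52.5
```

```text
[[-0.009, -0.0, 0, 0, 0, 0, -1], [-0.018, -0.003, 0, 0, 0, 0, -1], [-0.026, -0.006, 0, 0, 0, 0, -1], [-0.033, -0.011, 0, 0, 0, 0, -1], [-0.04, -0.018, 0, 0, 0, 0, -1], [-0.045, -0.025, 0, 0, 0, 0, -1], [-0.049, -0.033, 0, 0, 0, 0, -1], [-0.052, -0.042, 0, 0, 0, 0, -1], [-0.054, -0.05, 0, 0, 0, 0, -1], [-0.055, -0.059, 0, 0, 0, 0, -1]]
[[0.001, -0.009, 0, 0, 0, 0, -1], [0.003, -0.018, 0, 0, 0, 0, -1], [0.006, -0.026, 0, 0, 0, 0, -1], [0.011, -0.034, 0, 0, 0, 0, -1], [0.017, -0.04, 0, 0, 0, 0, -1], [0.024, -0.046, 0, 0, 0, 0, -1], [0.032, -0.05, 0, 0, 0, 0, -1], [0.041, -0.053, 0, 0, 0, 0, -1], [0.049, -0.055, 0, 0, 0, 0, -1], [0.058, -0.055, 0, 0, 0, 0, -1]]
[[0.009, 0.002, 0, 0, 0, 0, -1], [0.018, 0.005, 0, 0, 0, 0, -1], [0.026, 0.009, 0, 0, 0, 0, -1], [0.033, 0.015, 0, 0, 0, 0, -1], [0.039, 0.021, 0, 0, 0, 0, -1], [0.043, 0.029, 0, 0, 0, 0, -1], [0.047, 0.037, 0, 0, 0, 0, -1], [0.049, 0.046, 0, 0, 0, 0, -1], [0.051, 0.055, 0, 0, 0, 0, -1], [0.051, 0.064, 0, 0, 0, 0, -1]]
end cmd [546.3 118. ]
```

drive_tool --plan '[[[-0.009, 0, 0, 0, 0, 0, -1], [-0.018, -0.003, 0, 0, 0, 0, -1], [-0.026, -0.006, 0, 0, 0, 0, -1], [-0.033, -0.011, 0, 0, 0, 0, -1], [-0.04, -0.018, 0, 0, 0, 0, -1]]]'

```text
t: 6.92
position: [450.2, 149.9, 73.8]
ee_rot: [-3.141, -0.002, 2.869]
ft_force: [-0.9, 3.5, 0.2]
gripper_width: -0.3
grasp_force: 1.3
```

drive_tool --plan '[[[-0.005, -0.007, 0, 0, 0, 0, -1], [-0.009, -0.015, 0, 0, 0, 0, -1], [-0.012, -0.024, 0, 0, 0, 0, -1], [-0.014, -0.032, 0, 0, 0, 0, -1], [-0.015, -0.041, 0, 0, 0, 0, -1]]]'

```text
t: 7.33
position: [433.8, 107.4, 73.1]
ee_rot: [-3.139, -0.006, 2.867]
ft_force: [-4.0, 1.6, 2.5]
gripper_width: 0.1
grasp_force: 1.9
```

drive_tool --plan '[[[0.001, -0.009, 0, 0, 0, 0, -1], [0.003, -0.018, 0, 0, 0, 0, -1], [0.006, -0.026, 0, 0, 0, 0, -1], [0.011, -0.034, 0, 0, 0, 0, -1], [0.017, -0.04, 0, 0, 0, 0, -1]]]'

```text
t: 7.75
position: [450.4, 66.0, 72.8]
ee_rot: [-3.136, -0.007, 2.868]
ft_force: [-7.1, -5.6, 4.7]
gripper_width: -0.3
grasp_force: 4.6
```

drive_tool --plan '[[[0.007, -0.006, 0, 0, 0, 0, -1], [0.015, -0.01, 0, 0, 0, 0, -1], [0.024, -0.013, 0, 0, 0, 0, -1], [0.032, -0.015, 0, 0, 0, 0, -1], [0.041, -0.015, 0, 0, 0, 0, -1]]]'

```text
t: 8.17
position: [493.9, 50.6, 73.1]
ee_rot: [-3.137, -0.002, 2.868]
ft_force: [-0.8, -6.1, -0.6]
gripper_width: 0.2
grasp_force: 3.0
```

drive_tool --plan '[[[0.009, 0.002, 0, 0, 0, 0, -1], [0.018, 0.005, 0, 0, 0, 0, -1], [0.026, 0.009, 0, 0, 0, 0, -1], [0.033, 0.015, 0, 0, 0, 0, -1], [0.039, 0.021, 0, 0, 0, 0, -1]]]'

```text
t: 8.58
position: [535.3, 73.8, 74.1]
ee_rot: [-3.141, 0.002, 2.867]
ft_force: [2.2, -4.1, -2.5]
gripper_width: -0.1
grasp_force: 2.3
```

drive_tool --plan '[[[0.004, 0.008, 0, 0, 0, 0, -1], [0.008, 0.016, 0, 0, 0, 0, -1], [0.01, 0.025, 0, 0, 0, 0, -1], [0.012, 0.034, 0, 0, 0, 0, -1]]]'

```text
t: 8.92
position: [549.6, 109.2, 75.1]
ee_rot: [3.14, 0.006, 2.868]
ft_force: [4.9, -2.5, -2.8]
gripper_width: -0.1
grasp_force: 2.7
```

```bash
python3 chk.py
```

```text
t 8.92 pos [549.6 109.2  75.1] F [ 4.9 -2.5 -2.8]
bar: width deg 15.0 conc 0.997 past pointer 4.638
```

View pics/w3.png

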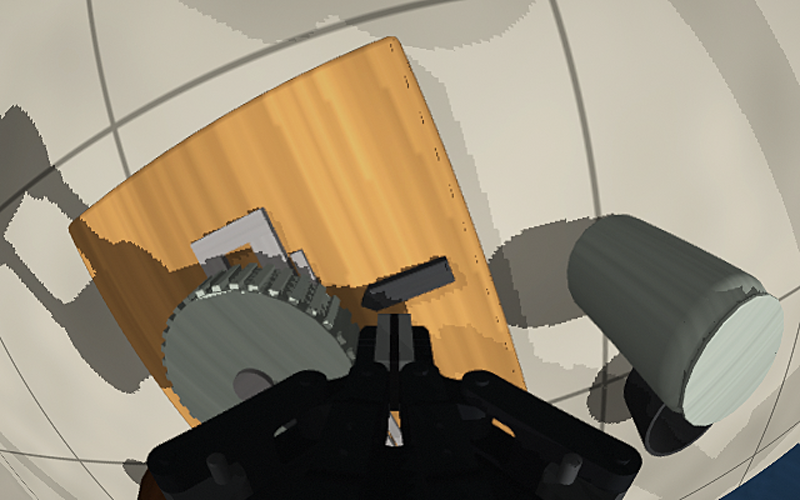

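```bash
python3 orb.py 546.3 109 36 6 52.5
```

```text
[[0.0, 0.006, 0, 0, 0, 0, -1], [0.0, 0.012, 0, 0, 0, 0, -1], [-0.001, 0.018, 0, 0, 0, 0, -1], [-0.003, 0.024, 0, 0, 0, 0, -1], [-0.005, 0.029, 0, 0, 0, 0, -1], [-0.008, 0.034, 0, 0, 0, 0, -1]]
end cmd [538.3 143. ]
```

drive_tool --plan '[[[0, 0.006, 0, 0, 0, 0, -1], [0, 0.012, 0, 0, 0, 0, -1], [-0.001, 0.018, 0, 0, 0, 0, -1]]]'

```text
t: 9.22
position: [547.5, 127.9, 75.0]
ee_rot: [3.139, 0.004, 2.868]
ft_force: [4.4, -0.4, -1.2]
gripper_width: 0.3
grasp_force: 2.1
```

```bash
python3 chk.py
```

```text
t 9.22 pos [547.5 127.9  75. ] F [ 4.4 -0.4 -1.2]
bar: width deg 17.0 conc 0.996 past pointer 5.066
```

drive_tool --plan '[[[-0.002, 0.006, 0, 0, 0, 0, -1], [-0.004, 0.011, 0, 0, 0, 0, -1], [-0.007, 0.016, 0, 0, 0, 0, -1]]]'

```text
t: 9.52
position: [539.5, 143.7, 75.0]
ee_rot: [3.14, 0.003, 2.868]
ft_force: [5.9, 0.9, 1.3]
gripper_width: 0.0
grasp_force: 2.5
```

```bash
python3 chk.py w4.png
```

```text
t 9.52 pos [539.5 143.7  75. ] F [5.9 0.9 1.3]
bar: width deg 17.5 conc 0.996 past pointer 5.411
```

drive_tool --plan '[[[0.014, 0.008, 0, 0, 0, 0, -1], [0.027, -0.01, 0, 0, 0, 0, -1], [0.027, -0.043, 0, 0, 0, 0, -1], [0.012, -0.08, 0, 0, 0, 0, -1], [0.012, -0.08, 0, 0, 0, 0, -1], [0.004, -0.074, 0, 0, 0, 0, -1], [-0.005, -0.068, 0, 0, 0, 0, -1], [-0.005, -0.068, 0, 0, 0, 0, -1]]]'

```text
t: 10.23
position: [535.7, 74.3, 75.0]
ee_rot: [-3.141, 0.009, 2.871]
ft_force: [10.2, -8.3, -6.1]
gripper_width: -0.3
grasp_force: 6.0
```

```bash
python3 chk.py;python3 orb.py 533.3 75 42 6 52.5
```

```text
t 10.23 pos [535.7  74.3  75. ] F [10.2 -8.3 -6.1]
bar: width deg 17.0 conc 0.996 past pointer 5.415
[[0.004, 0.005, 0, 0, 0, 0, -1], [0.006, 0.01, 0, 0, 0, 0, -1], [0.008, 0.016, 0, 0, 0, 0, -1], [0.01, 0.022, 0, 0, 0, 0, -1], [0.012, 0.027, 0, 0, 0, 0, -1], [0.013, 0.033, 0, 0, 0, 0, -1], [0.013, 0.039, 0, 0, 0, 0, -1]]
end cmd [546.3 114. ]
```

drive_tool --plan '[[[0.004, 0.005, 0, 0, 0, 0, -1], [0.006, 0.01, 0, 0, 0, 0, -1], [0.008, 0.016, 0, 0, 0, 0, -1], [0.01, 0.022, 0, 0, 0, 0, -1], [0.012, 0.027, 0, 0, 0, 0, -1], [0.012, 0.027, 0, 0, 0, 0, -1]]]'

```text
t: 10.78
position: [548.7, 104.0, 75.4]
ee_rot: [3.139, 0.008, 2.87]
ft_force: [10.7, -0.9, -4.3]
gripper_width: -0.1
grasp_force: 5.2
```

```bash
python3 chk.py
```

```text
t 10.78 pos [548.7 104.   75.4] F [10.7 -0.9 -4.3]
bar: width deg 16.0 conc 0.997 past pointer 6.148
```

drive_tool --plan '[[[0, 0.003, 0, 0, 0, 0, -1], [0, 0.006, 0, 0, 0, 0, -1], [0, 0.006, 0, 0, 0, 0, -1]]]'

```text
t: 11.08
position: [549.4, 109.9, 75.6]
ee_rot: [3.138, 0.01, 2.87]
ft_force: [12.7, -0.9, -6.4]
gripper_width: 0.2
grasp_force: 6.3
```

```bash
python3 chk.py w5.png
```

```text
t 11.08 pos [549.4 109.9  75.6] F [12.7 -0.9 -6.4]
bar: width deg 15.5 conc 0.997 past pointer 6.283
```

View pics/w5.png

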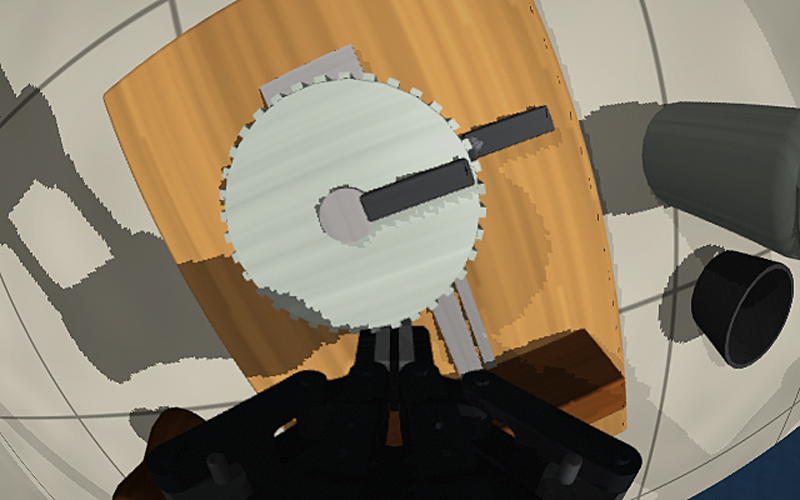

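drive_tool --plan '[[[0.008, 0, 0, 0, 0, 0, -1], [0.02, 0, 0, 0, 0, 0, -1], [0.031, 0.012, 0, 0, 0, 0, -1], [0.031, 0.014, 0, 0, 0, 0, -1]]]'

```text
t: 11.47
position: [577.0, 124.3, 74.4]
ee_rot: [3.14, 0.0, 2.869]
ft_force: [0.4, 0.3, -0.3]
gripper_width: -0.3
grasp_force: 0.0
```

```bash
python3 chk.py; python3 - <<'E'
from h import *
c,s=wlook(["fence_face"])
E
```

```text
t 11.47 pos [577.  124.3  74.4] F [ 0.4  0.3 -0.3]
bar: width deg 15.5 conc 0.997 past pointer 6.257
fence_face [(0.75, [334.0, 332.0], [607.9, 124.6])]
```

drive_tool --plan '[[[0.005, 0.001, 0, 0, 0, 0, -1], [0.01, 0.001, 0, 0, 0, 0, -1], [0.014, 0.002, 0, 0, 0, 0, -1], [0.018, 0.002, 0, 0, 0, 0, -1], [0.021, 0.003, 0, 0, 0, 0, -1], [0.024, 0.003, 0, 0, 0, 0, -1]]]'

```text
t: 12.12
position: [599.6, 124.3, 73.9]
ee_rot: [-3.141, -0.002, 2.867]
ft_force: [-3.2, 0.5, 1.9]
gripper_width: 0.2
grasp_force: 1.7
```

drive_tool --plan '[[[0.003, 0, 0, 0, 0, 0, -1], [0.006, 0.001, 0, 0, 0, 0, -1], [0.009, 0.001, 0, 0, 0, 0, -1], [0.012, 0.001, 0, 0, 0, 0, -1], [0.015, 0.002, 0, 0, 0, 0, -1], [0.018, 0.002, 0, 0, 0, 0, -1], [0.021, 0.003, 0, 0, 0, 0, -1], [0.024, 0.003, 0, 0, 0, 0, -1], [0.027, 0.003, 0, 0, 0, 0, -1], [0.03, 0.004, 0, 0, 0, 0, -1]]]'

```text
t: 12.95
position: [630.4, 128.4, 74.0]
ee_rot: [-3.141, -0.0, 2.868]
ft_force: [-2.8, -2.7, -0.6]
gripper_width: 0.1
grasp_force: 1.7
```

drive_tool --plan '[[[0.002, 0, 0, 0, 0, 0, -1], [0.004, 0, 0, 0, 0, 0, -1], [0.006, 0.001, 0, 0, 0, 0, -1], [0.008, 0.001, 0, 0, 0, 0, -1]]]'

```text
t: 13.28
position: [638.3, 129.5, 74.0]
ee_rot: [-3.141, -0.0, 2.868]
ft_force: [-3.9, -1.0, -0.3]
gripper_width: 0.2
grasp_force: 1.6
```

Now 1 mm steps with force readings.

drive_tool --plan '[[[0.001, 0, 0, 0, 0, 0, -1], [0.002, 0, 0, 0, 0, 0, -1], [0.003, 0, 0, 0, 0, 0, -1], [0.004, 0, 0, 0, 0, 0, -1]]]'

```text
t: 13.62
position: [642.1, 129.8, 74.0]
ee_rot: [3.141, -0.0, 2.868]
ft_force: [-3.4, -0.3, -1.2]
gripper_width: -0.0
grasp_force: 1.5
```

drive_tool --plan '[[[0.001, 0, 0, 0, 0, 0, -1], [0.002, 0, 0, 0, 0, 0, -1]]]'

```text
t: 13.78
position: [643.3, 129.9, 73.9]
ee_rot: [-3.141, -0.002, 2.868]
ft_force: [-7.2, 1.0, 2.2]
gripper_width: -0.2
grasp_force: 3.5
```

drive_tool --plan '[[[0.001, 0, 0, 0, 0, 0, -1]]]'

```text
t: 13.87
position: [643.4, 129.9, 73.8]
ee_rot: [-3.141, -0.004, 2.868]
ft_force: [-10.2, 1.1, 3.1]
gripper_width: 0.0
grasp_force: 4.9
```

drive_tool --plan '[[[0.001, 0, 0, 0, 0, 0, -1]]]'

```text
t: 13.95
position: [643.5, 130.0, 73.8]
ee_rot: [-3.14, -0.006, 2.868]
ft_force: [-13.6, 1.2, 5.5]
gripper_width: 0.2
grasp_force: 6.2
```

drive_tool --plan '[[[-0.015, -0.002, 0, 0, 0, 0, -1], [-0.03, -0.004, 0, 0, 0, 0, -1], [-0.03, -0.004, 0.04, 0, 0, 0, -1], [-0.03, -0.004, 0.08, 0, 0, 0, -1], [-0.03, -0.004, 0.12, 0, 0, 0, -1], [-0.05, -0.004, 0.16, 0, 0, 0, -1], [-0.06, -0.004, 0.19, 0, 0, 0, -1], [-0.06, -0.004, 0.19, 0, 0, 0, -1], [-0.06, -0.004, 0.19, 0, 0, 0, -1]]]'

```text
t: 14.7
position: [589.1, 126.0, 269.4]
ee_rot: [3.137, 0.01, 2.868]
ft_force: [0.5, 0.5, -0.5]
gripper_width: 0.1
grasp_force: 0.0
```

```bash
python3 chk.py w6.png; python3 - <<'E'
from h import *
c,s=wlook(["fence_face","wheel_bar","pointer_tip","wheel_top"])
E
```

```text
t 14.7 pos [589.1 126.  269.4] F [ 0.5  0.5 -0.5]
bar: width deg 15.0 conc 0.997 past pointer 6.244
fence_face [(0.97, [238.0, 338.0], [658.1, 133.2]), (0.52, [100.0, 276.0], [495.6, 111.8])]
wheel_bar [(0.81, [82.0, 310.0], [488.2, 149.6])]
pointer_tip [(0.69, [80.0, 313.0], [483.9, 153.7])]
wheel_top [(0.7, [96.0, 275.0], [491.4, 112.5]), (0.32, [82.0, 432.0], [516.6, 273.0])]
```

View pics/w6.png

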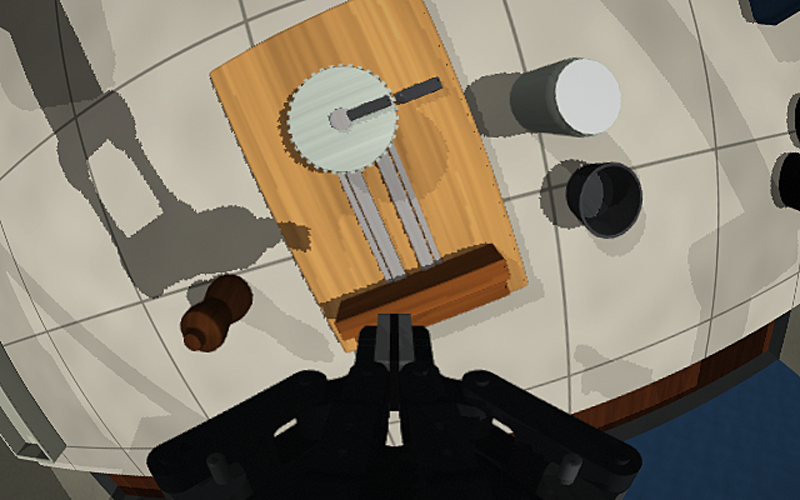

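```bash
python3 -c "
from workcell import *
print(finish_job())"
```

```text
the job is handed in; nothing more can be done
None
```

The job is handed in. The wheel's bar is back at the pointer to within about 0.04 rad. I take this to be its second return: the turn count comes from the fingertip's no-slip travel, because the camera did not follow every turn. The fence was then pushed to its far stop with at most about 14 N, and the can, ramekin and mill were not touched.

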